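# Close the headshell keeper: fold its flap and tuck it under the lip

## Task

Close the small wooden headshell keeper on the teak crate: with the fingertips, push its upright blue flap over until it lies flat on the box, and, holding it down, push it forwards by the steep face of its white wedge until its edge is tucked fully home beneath the brass lip, then let go and move clear. Touch the flap from its blue outer side only (do not pinch it or touch its grey lining), pick nothing up, and leave the headshell inside and everything else on the crate where it is.

Things in the scene. Friction and masses are not known exactly. Their poses are not given: they have to be found in the camera images.
- keeper: open-topped pale wooden box with a felt floor, 99 long (its x, from -48 to 51 mm) x 100 wide (its y) x 26 mm high, screwed to the teak crate (crate top is 60 mm above the table). Origin: in the middle of the underside, on the crate top. Its x axis points from the hinge end to the lip end, z up. The hinge pin runs along y at x = -50 mm (flap at rest position), z = 28.5 mm; the two steel hinge brackets stand at y = +-52 mm, up to z = 33 mm
- flap (a joint): turn of the blue flap about its hinge, rad: 0 = lying flat on the box (the stop), about 1.6 = upright, up to 2.0 = leaning back away from the lip. The flap is a flat plate 80 mm long from the hinge, 90 mm wide, 4 mm thick, the hinge axis in its middle plane. A weak spring lifts it back upright (about 0.03 N m when flat): let go before it is tucked, it pops up; about 2 N downwards at 30 mm from the hinge holds it flat
- flap_slide (a joint): slide of the hinge pin, and the flap with it, along the keeper's +x towards the lip, m: 0 = drawn back (the start), 0.013 = fully home (the stop). Stiff: about 3 N moves it, and it stays where it is left. The flap can be folded flat only while it is drawn back (below 0.003), otherwise its edge lands on the lip
- flap_hinge (a point): centre of the hinge pin (moves with the slide); axes as the keeper's
- flap_tip (a point): middle of the flap's free edge, 80 mm from the hinge, in the middle of the plate's thickness; x points from hinge to free edge, z out of the blue outer face
- flap_wedge (a point): foot of the steep push face of the white wedge on the blue outer face, 40 mm from the hinge: the wedge is 88 mm wide, its steep face looks to the hinge and is about 5 mm high, from there it slopes down towards the free edge (to 61 mm from the hinge). The blue plate is polished and slippery (friction about 0.12), so only the wedge takes the push. With the flap flat, the plate's upper face behind the wedge is 30.5 mm above the crate top
- lip_edge (a point): middle of the brass lip's lower edge that faces the hinge. The lip is a fixed bar 60 mm wide, 4 mm thick, its underside 33 mm above the crate top (2.5 mm above the flat flap); it reaches from x = 33 to 51 mm of the keeper, closed behind. With the flap flat and drawn back its free edge is 3 mm short of the lip; fully home it is 10 mm under it
- lining: grey felt lining on the flap's inner face (the face that looks at the lip when upright, down when flat), 56 x 70 mm: not to be touched
- headshell: chrome headshell with a black cartridge, 50 x 19 x 18 mm, loose on the felt floor inside the keeper: stays there. Origin under its middle
- screwdriver: red screwdriver 160 mm long lying on the crate, to be left alone
- brush: small dark wooden stylus brush 70 x 18 x 18 mm on a grey mat on the crate, to be left alone
- adapter: aluminium record adapter, 38 mm across, 22 mm high, on the crate, to be left alone
- paperweight: green glass marble, 48 mm across, on a brass foot, 51 mm high, on the crate, to be left alone
- jar: small jar 40 mm across, 60 mm high, on the crate, to be left alone
- ceramic_box: white ceramic box 60 x 70 x 35 mm, fixed on the crate, with a blue hinged lid, to be left alone
- ceramic_lid (a joint): opening of the ceramic box's lid, rad, 0 = shut, as it should stay
Not all that is in view belongs to the job. Leave any orange or pink look-alike of the headshell alone.

How it is judged:
At the end, for the whole second after the job is handed in: The flap lies flat (within 0.06 rad) with its free edge beneath the brass lip by more than 7 mm (slide over 10 of 13 mm), held by the lip alone; the headshell is still in the keeper and the other things are within 20 mm of where they were, the ceramic box shut (value of joint flap_slide above 0.01 m and value of joint flap below 0.06 rad and z of flap_tip in the frame of lip_edge below 0 m and x of flap_tip in the frame of lip_edge above 0.007 m and distance of each of headshell, screwdriver, brush, adapter, paperweight, jar from where it was at the start of the episode below 0.02 m and linear speed of headshell below 0.02 m/s and velocity of joint flap below 0.1 rad/s and value of joint ceramic_lid below 0.3 rad); the robot touches nothing.
It fails at once if the flap is pinched, or its lining touched by the gripper (contact force between the fingers and lining above 0.5 N).
It fails at once if the headshell is lifted or shifted by more than 20 mm (distance of headshell from where it was at the start of the episode above 0.02 m).
It fails at once if a bystander is lifted or moved by more than 20 mm, or the ceramic box is opened (distance of any of screwdriver, brush, adapter, paperweight, jar from where it was at the start of the episode above 0.02 m or value of joint ceramic_lid above 0.3 rad).
It also fails if it takes over 35 s, if anything falls off the work surface, if the arm or the gripper's body presses on something with over 40 N, if the wrist force passes 120 N, or if a joint passes its speed limit or range.

## Robot

A 6-joint arm with a two-finger parallel gripper is mounted at the origin on the work surface. World frame = base frame: x ahead of the robot, y to its left, z up, the work surface at z = 0. Lengths are in m, angles in rad, forces in N, time in s.
With the tool pointing down it reaches from about 0.375 to 0.9 m from the base axis. Payload 3.1 kg.
Tool frame: the origin (TCP) lies midway between the tips of the shut fingers; the grasp point (between the pads) lies pinch_z behind it (pinch_z is the distance from the TCP to the grasp point, in m); y points along the fingers, z is the direction in which the jaws open and shut, and the axes are right-handed (so a half turn about y gives the same grasp; the last joint's range is limited). The gripper opens to 87 mm and grips with 3 to 60 N. Pads are 19 mm wide; open, the fingers measure 117 mm over their backs; the gripper's body (75 mm by 190 mm) begins 51 mm behind the grasp point.
Start: joints at [1.065, 0.527, 1.433, -0, 1.181, -0.178], TCP at [0.201, 0.592, 0.223] pointing down, gripper open.
Joint ranges: [-3.08, 3.08], [-0.75, 2.2], [0.22, 2.44], [-1.43, 4.57], [0, 2.65], [-2.85, 2.85]. Speed limits (rad/s): [2.79, 2.79, 3.14, 3.14, 3.14, 3.14].

## Interface

Orientations are given as a unit quaternion [x, y, z, w].
In Python, from rig import get_obs, camera, hand_in, pinch_z gives the robot as it stands. The module is installed in compiled form; this text tells all that it offers.
- The arm moves only by the tool arm_command, never from a script. Its argument "plan" is a list of rows, each a list of 2 entries, a list of its own where there are three numbers: the shift along the world's x, y, z in units of 25 mm (1.0 is 25 mm), then the turn about the world's z in units of 5 degrees (1.0 is 5 degrees). A call has 1 to 5 rows; each row is the pose to reach, as a shift and turn from the pose commanded when the call began; what a row does not reach only later rows make up. A row lasts 1/10 s, in which the tool goes at most 50 mm and 8.59 degrees, less where a joint would pass 70% of its speed; a pose out of reach is approached as far as the arm can. A call with a gripper value outside its range is refused whole. "fingers" is the opening, from -1 (shut) to 1 (fully open), set as the call begins (left out, the last holds). The fingers move at their own pace and stop on an object; "force" is the grip in N (left out, the last holds). Time passes only in rows, so rows that repeat a pose let the fingers close. It gives the time, the measured TCP pose, the force and the opening at its end, in the units of the state.
- get_obs(): the state, without advancing time (a new reading comes with each control period).
- camera(name): name is "side" or "top" or "wrist"; returns a dict with "pixels" (400x640x3 uint8, red, green, blue), "camera_matrix" (3x3 intrinsics, pixels), "R" (3x3) and "t" (3): a world point X has camera coordinates R X + t. Camera axes: x right, y down, z forward; pixel columns grow to the right and rows downward; lengths in m; the calibration is good to about 2 mm. A picture is of the moment at which its call begins. There is no depth.
- hand_in(): hands the job in, once; it reports no verdict.
The state is a dict: "time": time; "q": joint angles; "joint_velocities": joint speeds; "joint_torque": joint torques, N m; "position": TCP position; "tool_rot": TCP orientation; "ft_force": force on the tool from outside, world axes, zero at the start; "moment": the same for the moment, N m; "grip_width": finger opening in m.
Only numpy, scipy, OpenCV 4.12 (cv2) and the standard library are available. Lean on these libraries where they do the work, as an engineer would, in place of code of your own. Each camera call takes 0.05 s, during which the arm holds its last target.

## Working session

There is one attempt and no reset: what is moved stays moved. The work goes in short steps, Python scripts to look and compute and a tool call to move; the robot and the scene stay as the last step left them, time stands still between calls to the robot, and variables do not carry over. Pictures are saved under pics/ and viewed, and the job is handed in when it is done.

Besides the shell and the picture viewer there is one more tool, called after ">>>" by a JSON object that holds its "method" and its "body". arm_command: Moves the arm, as the interface text tells. Its arguments: {"type":"object","properties":{"plan":{"type":"array"},"fingers":{"type":"number"},"force":{"type":"number"}},"required":["plan"]}

```bash
mkdir -p pics; cat > h.py <<'E'
from rig import get_obs, camera, hand_in, pinch_z
import numpy as np, cv2
def snap(n,tag):
    c=camera(n); cv2.imwrite(f'pics/{tag}.png',c['pixels'][:,:,::-1]); np.savez(f'pics/{tag}.npz',K=c['camera_matrix'],R=c['R'],t=c['t'],p=c['pixels']); return c
def load(tag): 
    d=np.load(f'pics/{tag}.npz'); return d
def ray(d,u,v):
    K,R,t=d['K'],d['R'],d['t']; o=-R.T@t; r=R.T@np.linalg.inv(K)@np.array([u,v,1.]); return o,r
def atz(d,u,v,z):
    o,r=ray(d,u,v); return o+r*(z-o[2])/r[2]
def proj(d,X):
    X=np.atleast_2d(X); c=X@d['R'].T+d['t']; p=c@d['K'].T; return p[:,:2]/p[:,2:]
def tri(ds,uvs):
    A=np.zeros((3,3));b=np.zeros(3)
    for d,(u,v) in zip(ds,uvs):
        o,r=ray(d,u,v); r=r/np.linalg.norm(r); P=np.eye(3)-np.outer(r,r); A+=P;b+=P@o
    return np.linalg.solve(A,b)
def crop(tag,x0,y0,x1,y1,s,out):
    im=cv2.imread(f'pics/{tag}.png')[y0:y1,x0:x1]; cv2.imwrite(f'pics/{out}.png',cv2.resize(im,None,fx=s,fy=s,interpolation=cv2.INTER_CUBIC))
E
python3 - <<'E'
from h import *
for n in ('side','top','wrist'):
    c=snap(n,n+'0'); print(n,-c['R'].T@c['t'])
print(pinch_z if not callable(pinch_z) else pinch_z()); print(get_obs())
E
```

```text
side [-0.03375148 -0.99042379  0.71210215]
top [0.33330422 0.02543653 1.12799934]
wrist [0.12942458 0.61602003 0.38340648]
0.0187
{'time': 0.15, 'q': array([ 1.06551764e+00,  5.28266258e-01,  1.43362085e+00,  3.66223833e-06,
        1.18138977e+00, -1.78497418e-01]), 'joint_velocities': array([ 0.00180575, -0.00110518, -0.00477953, -0.00287528,  0.0002768 ,
       -0.00252559]), 'joint_torque': array([-3.61422562e-04, -4.40428591e+01, -1.76842940e+01,  6.33081165e-02,
        5.52365393e-02, -1.04670721e-04]), 'position': array([0.20031379, 0.59143219, 0.22178396]), 'tool_rot': array([ 0.6982494 , -0.11522246,  0.11482093, -0.69712819]), 'ft_force': array([0.16232332, 0.25366761, 0.46332899]), 'moment': array([ 0.01642102, -0.02627208, -0.04982786]), 'grip_width': 0.08689510915779997}
```

View pics/side0.png

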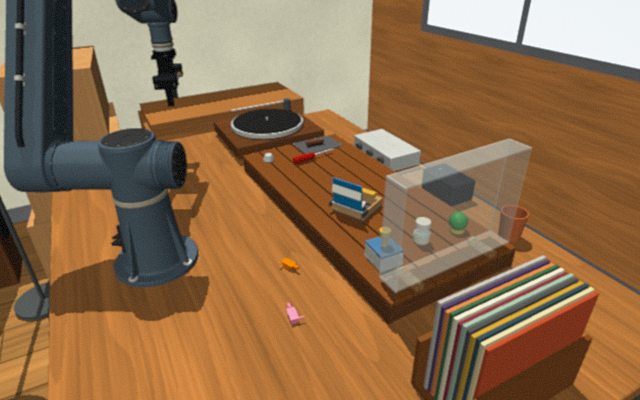

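View pics/top0.png

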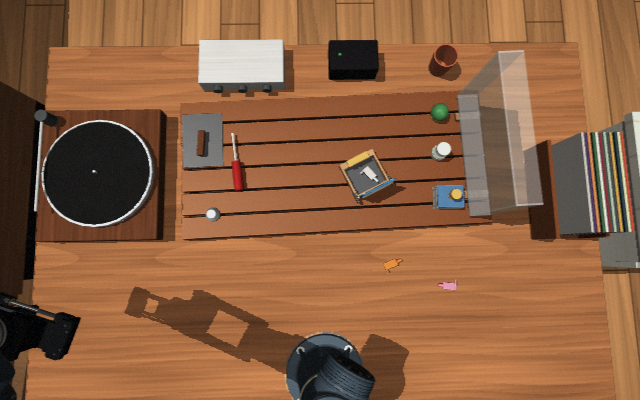

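View pics/wrist0.png

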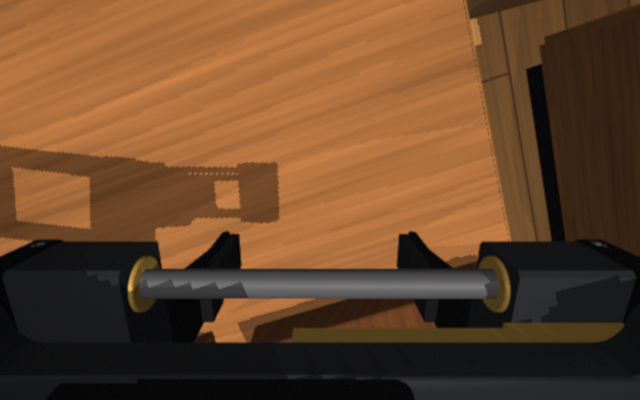

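```bash
python3 - <<'E'
from h import *
crop('top0',325,135,410,215,9,'t1'); crop('side0',310,160,400,230,8,'s1')
d=load('top0');print(d['K'],d['R']);print(atz(d,367,175,.06))
E
```

```text
[[396.11623055   0.         321.84122336]
 [  0.         396.11623055 199.53471919]
 [  0.           0.           1.        ]] [[-0.02101653 -0.99953986  0.02187178]
 [-0.99208385  0.01814072 -0.12425998]
 [ 0.12380603 -0.02431015 -0.99200861]]
[ 0.53221279 -0.12618337  0.06      ]
```

View pics/t1.png

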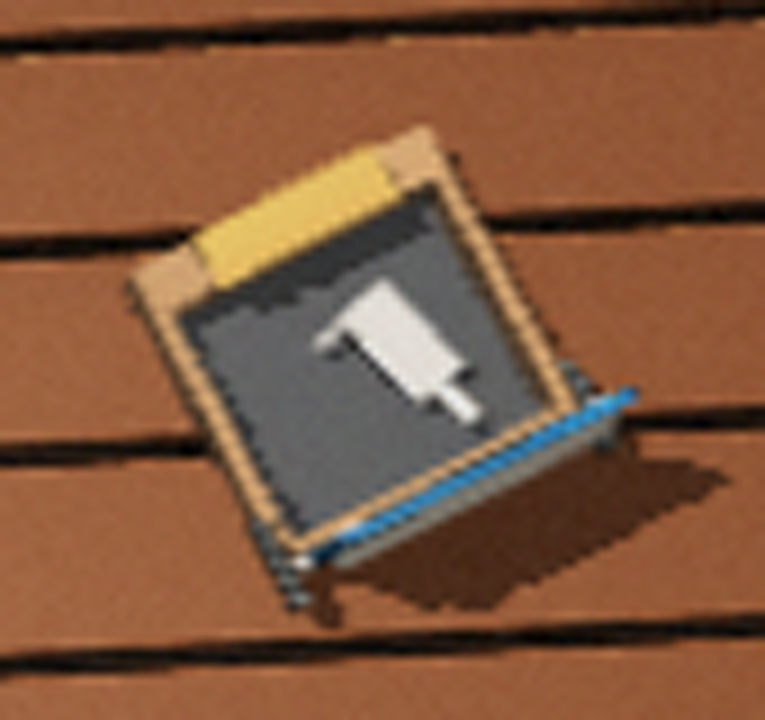

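View pics/s1.png

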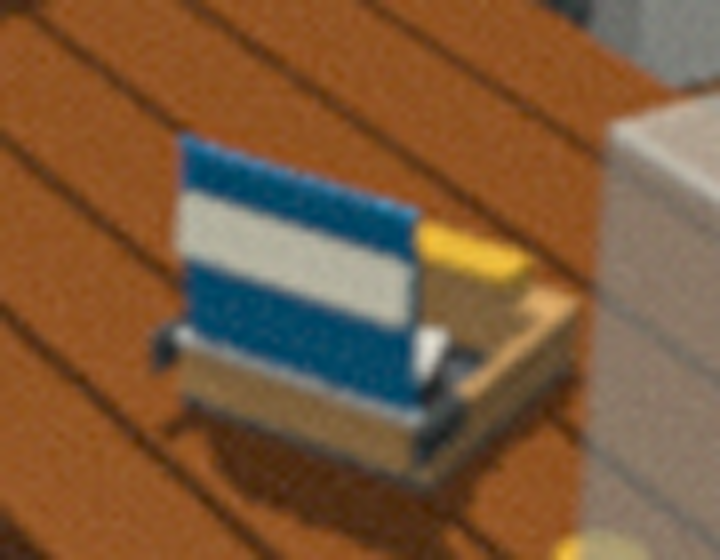

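```bash
cat > fit.py <<'E'
from h import *
from scipy.optimize import least_squares
T=load('top0');S=load('side0')
ct=lambda u,v:(325+(u+.5)/9-.5,135+(v+.5)/9-.5)
cs=lambda u,v:(310+(u+.5)/8-.5,160+(v+.5)/8-.5)
obs=[(T,(51,-50,26),ct(430,127)),(T,(51,50,26),ct(133,280)),(T,(33,30,37),ct(215,290)),(T,(33,-30,37),ct(402,193)),(T,(51,30,37),ct(192,240)),(T,(51,-30,37),ct(376,148)),
(S,(51,-50,26),cs(578,300)),(S,(51,-30,37),cs(530,262)),(S,(-48,-50,0),cs(425,485)),(S,(33,-30,37),cs(510,280))]
fl=[(S,45,cs(182,137)),(S,-45,cs(418,212)),(T,-45,ct(635,392)),(T,45,ct(310,555))]
def W(p,k):
    c,s=np.cos(p[2]),np.sin(p[2]);k=np.array(k)/1000
    return np.array([p[0]+c*k[0]-s*k[1],p[1]+s*k[0]+c*k[1],.06+k[2]])
def res(p,f=True):
    r=[proj(d,W(p,k))[0]-uv for d,k,uv in obs]
    for d,y,uv in fl: r.append(proj(d,W(p,(-50+80*np.cos(p[3]),y,28.5+80*np.sin(p[3]))))[0]-uv)
    return np.concatenate(r)
if __name__=='__main__':
    s=least_squares(res,[.53,-.12,.4,1.6],loss='soft_l1'); print(s.x,np.degrees(s.x[2])); print(s.fun.reshape(-1,2).round(2))
    for k in [(-50,0,28.5),(-10,0,30.5),(33,0,33)]: print(k,W(s.x,k))
    o=get_obs(); 
    from scipy.spatial.transform import Rotation as Ro
    print(Ro.from_quat(o['tool_rot']).as_matrix().round(3))
E
python3 fit.py
```

```text
[ 0.53221532 -0.1159938   0.45446346  1.62093812] 26.03883794828288
[[-0.36 -0.21]
 [-0.12 -0.74]
 [ 0.84 -0.15]
 [-0.06  0.6 ]
 [ 0.25 -0.52]
 [-0.34 -0.28]
 [-0.35  0.2 ]
 [-0.42 -0.51]
 [-0.12  1.08]
 [-1.19 -0.09]
 [-0.37 -0.07]
 [-0.67  0.06]
 [ 0.01 -0.16]
 [ 4.   -1.83]]
(-50, 0, 28.5) [ 0.48729048 -0.13794282  0.0885    ]
(-10, 0, 30.5) [ 0.52323035 -0.12038361  0.0905    ]
(33, 0, 33) [ 0.56186571 -0.10150745  0.093     ]
[[ 0.947 -0.001  0.321]
 [-0.321 -0.001  0.947]
 [-0.    -1.    -0.002]]
```

>>> {"method": "arm_command", "body": {"plan": [[[6,-7.6,0.4],4.5],[[6,-7.6,0.4],4.5],[[6,-7.6,0.4],4.5],[[6,-7.6,0.4],4.5],[[6,-7.6,0.4],4.5]], "fingers": -1, "force": 20}}

```text
time: 0.65
position: [0.3514, 0.4001, 0.2325]
tool_rot: [0.707, 0.023, -0.023, -0.707]
ft_force: [0.9, -0.3, 0.0]
grip_width: 0.0545
```

>>> {"method": "arm_command", "body": {"plan": [[[4,-9.2,0],4.4],[[4,-9.2,0],4.4],[[4,-9.2,0],4.4],[[4,-9.2,0],4.4],[[4,-9.2,0],4.4]]}}

```text
time: 1.15
position: [0.446, 0.1815, 0.2325]
tool_rot: [-0.689, -0.158, 0.158, 0.689]
ft_force: [0.9, -0.6, 0.7]
grip_width: 0.015
```

>>> {"method": "arm_command", "body": {"plan": [[[0,-8.8,0],0],[[0,-8.8,0],0],[[0,-8.8,0],0],[[0,-8.8,0],0],[[0,-8.8,0],0]]}}

```text
time: 1.65
position: [0.4459, -0.0406, 0.2326]
tool_rot: [0.69, 0.157, -0.156, -0.689]
ft_force: [0.4, 0.7, -0.5]
grip_width: 0.0
```

```bash
python3 - <<'E'
from h import *
from scipy.spatial.transform import Rotation as Ro
o=get_obs();print(o['position'],o['q'].round(2),o['grip_width']);M=Ro.from_quat(o['tool_rot']).as_matrix();print(M.round(3),np.degrees(np.arctan2(M[1,0],M[0,0])))
snap('side','side1');snap('top','top1');snap('wrist','wrist1')
E
```

```text
[ 0.44591536 -0.04059272  0.23264097] [-0.34  0.27  1.85 -0.    1.02 -2.36] 3.929824455776434e-05
[[ 0.902  0.001 -0.431]
 [ 0.431 -0.001  0.902]
 [ 0.    -1.    -0.002]] 25.553892690819023
```

View pics/side1.png

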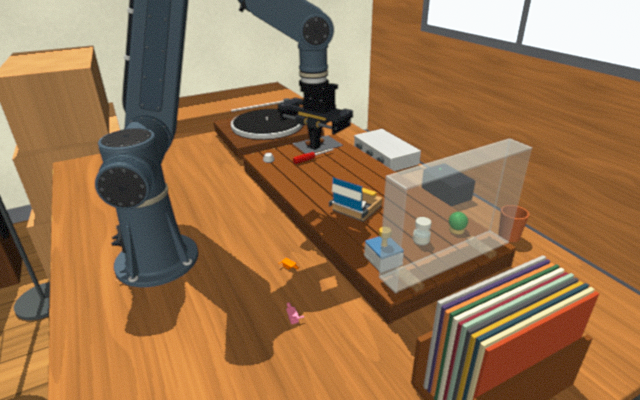

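View pics/wrist1.png

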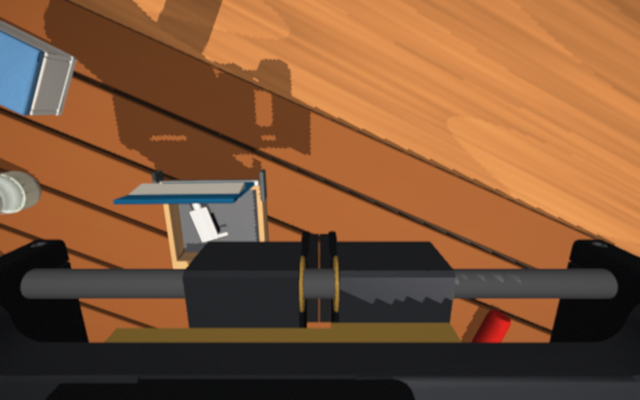

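>>> {"method": "arm_command", "body": {"plan": [[[0.2,-4.2,0],0.1],[[0.2,-4.2,0],0.1],[[0.2,-4.2,0],0.1],[[0.2,-4.2,0],0.1]]}}

```text
time: 2.2
position: [0.4507, -0.1413, 0.2323]
tool_rot: [-0.688, -0.16, 0.16, 0.689]
ft_force: [0.9, 0.6, -1.0]
grip_width: 0.0006
```

```bash
python3 - <<'E'
from h import *
from scipy.spatial.transform import Rotation as Ro
o=get_obs();print(o['position'],o['q'].round(2),o['grip_width']);M=Ro.from_quat(o['tool_rot']).as_matrix();print(np.degrees(np.arctan2(M[1,0],M[0,0])),o['ft_force'])
snap('side','side2');snap('wrist','wrist2');crop('side2',270,60,410,230,4.5,'s2')
E
```

```text
[ 0.45072486 -0.14134612  0.23228377] [-0.54  0.31  1.79  0.    1.04 -2.57] 0.000611310769928169
26.205090182034446 [ 0.89799814  0.60220128 -0.95824556]
```

View pics/s2.png

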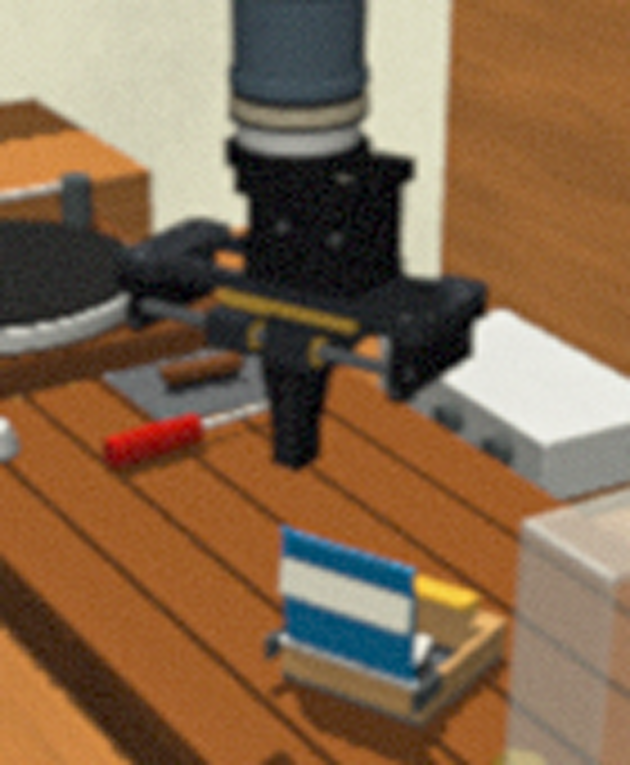

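View pics/wrist2.png

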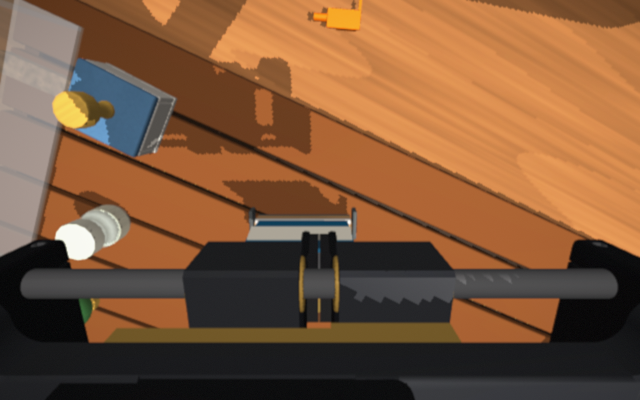

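>>> {"method": "arm_command", "body": {"plan": [[[0,0,-2],0],[[0,0,-4],0],[[0,0,-4.5],0],[[0,0,-4.5],0],[[0,0,-4.5],0]]}}

```text
time: 2.8
position: [0.451, -0.1404, 0.1204]
tool_rot: [-0.688, -0.161, 0.161, 0.688]
ft_force: [-0.3, 0.4, 0.7]
grip_width: 0.0008
```

```bash
cat > st.py <<'E'
from h import *
import sys
from fit import W
from scipy.spatial.transform import Rotation as Ro
p=np.array([0.53221532,-0.1159938,0.45446346])
o=get_obs();M=Ro.from_quat(o['tool_rot']).as_matrix();c,s=np.cos(p[2]),np.sin(p[2])
d=o['position'][:2]-p[:2];k=np.array([c*d[0]+s*d[1],-s*d[0]+c*d[1]])*1000
f=o['ft_force'];print('t',o['time'],'pos',o['position'].round(4),'keeper xy',k.round(1),'z',(1000*(o['position'][2]-.06)).round(1),'yaw',np.degrees(np.arctan2(M[1,0],M[0,0])).round(2),'F keeper',np.round([c*f[0]+s*f[1],-s*f[0]+c*f[1],f[2]],1))
if len(sys.argv)>1:
    t=sys.argv[1]; snap('side','S'+t); crop('S'+t,300,110,400,230,5,'s'+t)
    if len(sys.argv)>2: snap('wrist','W'+t); snap('top','T'+t);crop('T'+t,325,115,425,215,6,'t'+t)
E
python3 st.py 3 a
```

```text
t 2.8 pos [ 0.451  -0.1404  0.1204] keeper xy [-83.7  13.8] z 60.4 yaw 26.4 F keeper [-0.   0.5  0.7]
```

View pics/s3.png

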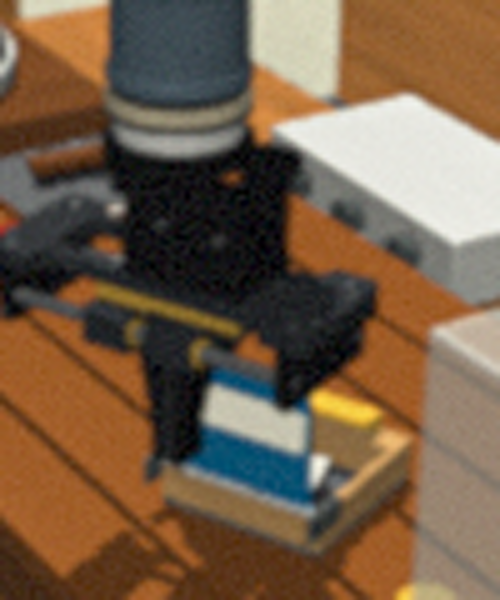

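View pics/W3.png

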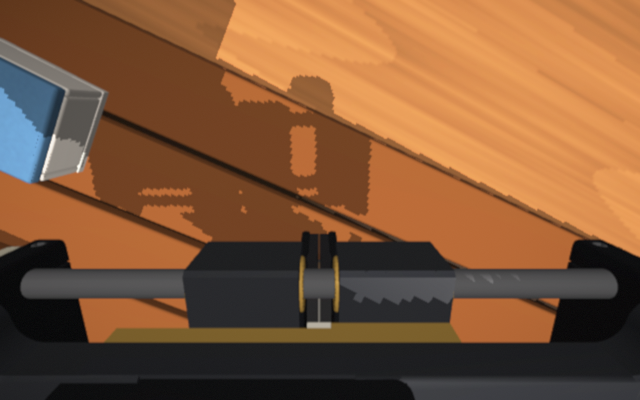

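View pics/t3.png

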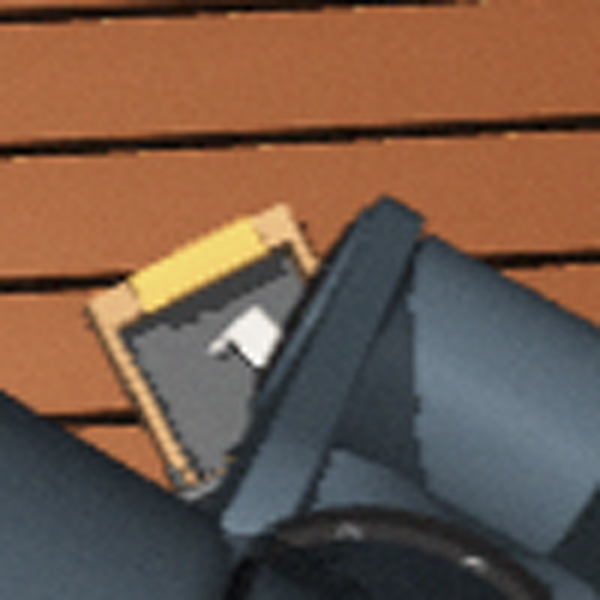

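>>> {"method": "arm_command", "body": {"plan": [[[0.2,-0.43,-0.08],0],[[0.2,-0.43,-0.08],0],[[0.67,-0.2,-0.08],-0.08],[[0.67,-0.2,-0.08],-0.08]]}}

```text
time: 3.35
position: [0.4689, -0.1474, 0.1185]
tool_rot: [0.69, 0.159, -0.158, -0.689]
ft_force: [-0.4, 0.1, -0.7]
grip_width: -0.0001
```

```bash
python3 st.py 4 a
```

```text
t 3.35 pos [ 0.4689 -0.1474  0.1185] keeper xy [-70.6  -0.4] z 58.5 yaw 25.88 F keeper [-0.4  0.2 -0.7]
```

View pics/s4.png

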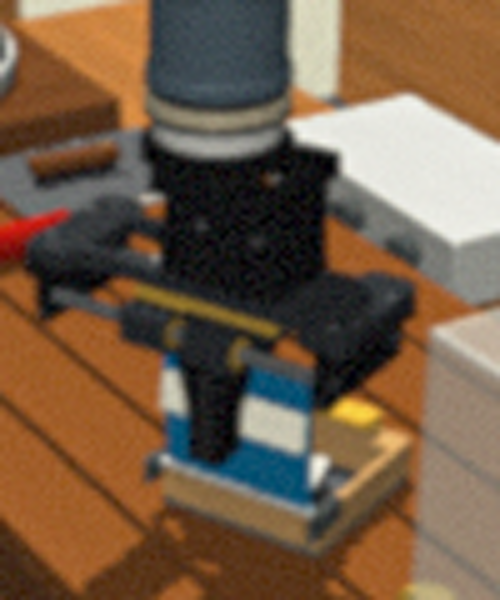

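View pics/W4.png

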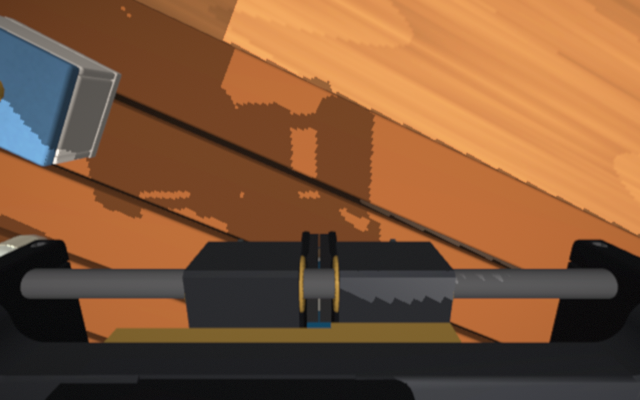

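>>> {"method": "arm_command", "body": {"plan": [[[0.29,0.14,0],0],[[0.43,0.21,0],0],[[0.575,0.28,-0.04],0],[[0.72,0.35,-0.08],0],[[0.86,0.42,-0.12],0]]}}

```text
time: 4.0
position: [0.4892, -0.136, 0.1149]
tool_rot: [0.689, 0.158, -0.159, -0.689]
ft_force: [-0.5, -0.3, -0.0]
grip_width: 0.0003
```

```bash
python3 st.py 5
```

```text
t 4.0 pos [ 0.4892 -0.136   0.1149] keeper xy [-47.5   0.9] z 54.9 yaw 25.89 F keeper [-0.6 -0.1 -0. ]
```

View pics/s5.png

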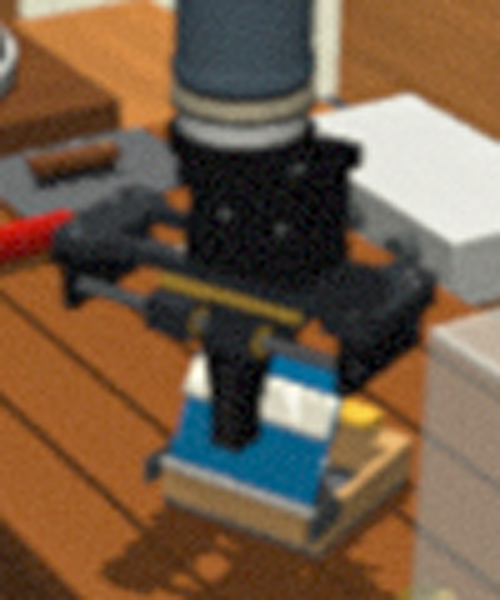

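>>> {"method": "arm_command", "body": {"plan": [[[0.26,0.13,-0.16],0],[[0.45,0.22,-0.39],0],[[0.53,0.26,-0.53],0],[[0.575,0.28,-0.67],0],[[0.61,0.3,-0.8],0]]}}

```text
time: 4.55
position: [0.5046, -0.1287, 0.0948]
tool_rot: [0.689, 0.159, -0.158, -0.689]
ft_force: [0.8, -0.4, 1.7]
grip_width: 0.0002
```

```bash
python3 st.py 6
```

```text
t 4.55 pos [ 0.5046 -0.1287  0.0948] keeper xy [-30.4   0.7] z 34.8 yaw 25.87 F keeper [ 0.5 -0.7  1.7]
```

View pics/s6.png

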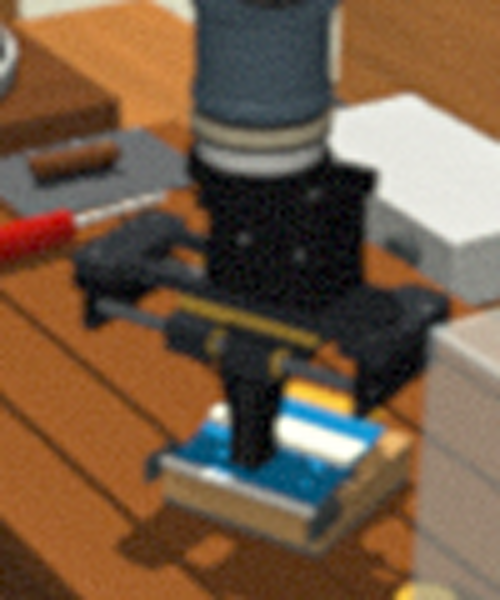

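>>> {"method": "arm_command", "body": {"plan": [[[0,0,-0.08],0],[[0,0,-0.14],0],[[0,0,-0.14],0]]}}

```text
time: 4.9
position: [0.5042, -0.1288, 0.0915]
tool_rot: [0.689, 0.158, -0.158, -0.689]
ft_force: [0.4, 0.2, 1.1]
grip_width: 0.0006
```

```bash
python3 st.py
```

```text
t 4.9 pos [ 0.5042 -0.1288  0.0915] keeper xy [-30.8   0.8] z 31.5 yaw 25.86 F keeper [0.4 0.  1.1]
```

>>> {"method": "arm_command", "body": {"plan": [[[0,0,-0.04],0],[[0,0,-0.06],0],[[0,0,-0.06],0]]}}

```text
time: 5.2
position: [0.5043, -0.1288, 0.0908]
tool_rot: [0.689, 0.158, -0.158, -0.689]
ft_force: [-0.7, 0.6, 6.7]
grip_width: 0.0004
```

```bash
python3 st.py 7
```

```text
t 5.2 pos [ 0.5043 -0.1288  0.0908] keeper xy [-30.7   0.7] z 30.8 yaw 25.88 F keeper [-0.3  0.9  6.7]
```

View pics/s7.png

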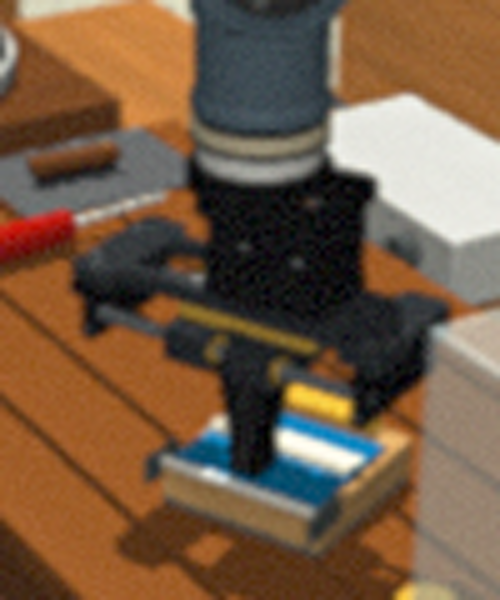

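>>> {"method": "arm_command", "body": {"plan": [[[0.18,0.09,0],0],[[0.29,0.14,0],0],[[0.4,0.195,0],0],[[0.5,0.245,0],0],[[0.5,0.245,0],0]]}}

```text
time: 5.75
position: [0.5165, -0.1229, 0.0907]
tool_rot: [0.689, 0.158, -0.159, -0.689]
ft_force: [-1.9, -0.9, 5.9]
grip_width: 0.0003
```

```bash
python3 st.py 8
```

```text
t 5.75 pos [ 0.5165 -0.1229  0.0907] keeper xy [-17.2   0.7] z 30.7 yaw 25.92 F keeper [-2.1  0.1  5.9]
```

View pics/s8.png

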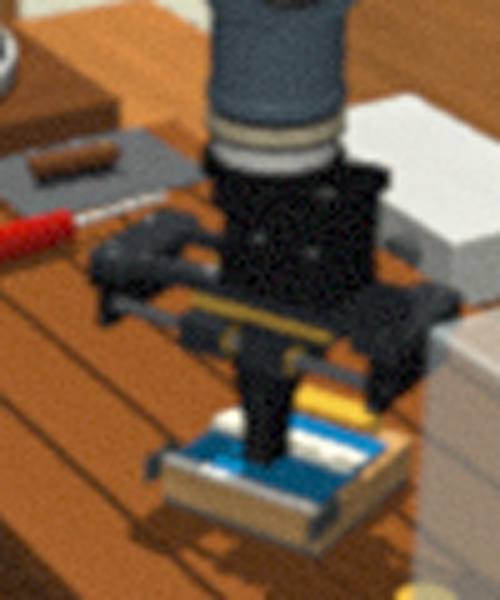

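>>> {"method": "arm_command", "body": {"plan": [[[0.09,0.045,0],0],[[0.18,0.09,0],0],[[0.27,0.13,0],0],[[0.32,0.155,0],0],[[0.32,0.155,0],0]]}}

```text
time: 6.3
position: [0.5242, -0.1191, 0.0907]
tool_rot: [0.689, 0.158, -0.159, -0.689]
ft_force: [-1.6, -0.8, 7.1]
grip_width: 0.0003
```

```bash
python3 st.py 9
```

```text
t 6.3 pos [ 0.5242 -0.1191  0.0907] keeper xy [-8.6  0.7] z 30.7 yaw 25.92 F keeper [-1.9 -0.   7.1]
```

View pics/s9.png

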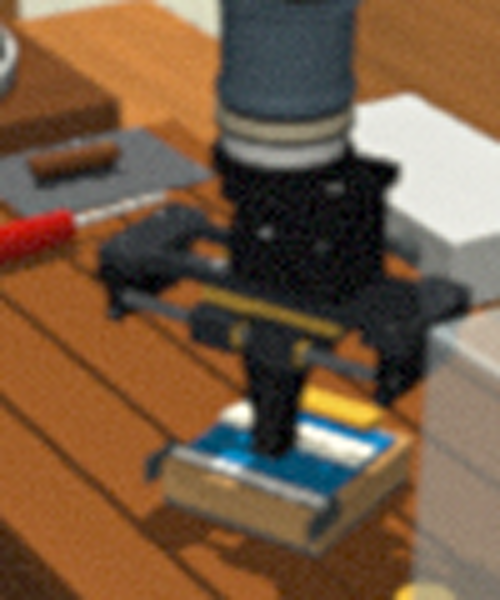

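>>> {"method": "arm_command", "body": {"plan": [[[0.07,0.035,0],0],[[0.14,0.07,0],0],[[0.14,0.07,0],0]]}}

```text
time: 6.65
position: [0.5257, -0.1182, 0.0906]
tool_rot: [0.689, 0.157, -0.161, -0.689]
ft_force: [-6.8, -5.5, 8.4]
grip_width: 0.0007
```

```bash
python3 st.py
```

```text
t 6.65 pos [ 0.5257 -0.1182  0.0906] keeper xy [-6.8  0.9] z 30.6 yaw 26.01 F keeper [-8.5 -2.   8.4]
```

>>> {"method": "arm_command", "body": {"plan": [[[0.05,0.025,0],0],[[0.1,0.05,0],0],[[0.1,0.05,0],0]]}}

```text
time: 6.95
position: [0.5259, -0.1179, 0.0904]
tool_rot: [0.689, 0.156, -0.163, -0.689]
ft_force: [-10.6, -9.0, 10.2]
grip_width: 0.0004
```

```bash
python3 st.py 10 a
```

```text
t 6.95 pos [ 0.5259 -0.1179  0.0904] keeper xy [-6.5  1.1] z 30.4 yaw 26.09 F keeper [-13.5  -3.5  10.2]
```

View pics/s10.png

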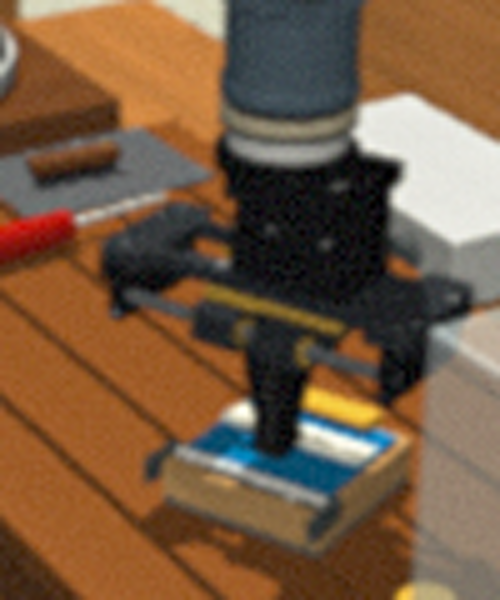

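>>> {"method": "arm_command", "body": {"plan": [[[-0.14,-0.07,0.02],0],[[-0.22,-0.11,0.04],0],[[-0.25,-0.12,0.4],0],[[-0.25,-0.12,2],0],[[-0.25,-0.12,3.5],0]]}}

```text
time: 7.6
position: [0.524, -0.1181, 0.1781]
tool_rot: [-0.689, -0.158, 0.159, 0.69]
ft_force: [1.0, -0.2, 0.2]
grip_width: 0.0006
```

>>> {"method": "arm_command", "body": {"plan": [[[-1,2,1.5],0],[[-1,4,1.5],0],[[-1,6,1.5],0],[[-1,7,1.5],0],[[-1,7,1.5],0]]}}

```text
time: 8.1
position: [0.4985, 0.061, 0.2157]
tool_rot: [-0.688, -0.161, 0.16, 0.689]
ft_force: [0.1, -1.5, 0.4]
grip_width: 0.0006
```

```bash
python3 st.py 11 a; python3 - <<'E'
from h import *
crop('S11',310,160,400,230,8,'s11');crop('T11',325,135,410,215,9,'t11')
E
```

```text
t 8.1 pos [0.4985 0.061  0.2157] keeper xy [ 47.4 173.8] z 155.7 yaw 26.23 F keeper [-0.5 -1.4  0.4]
```

View pics/s11.png

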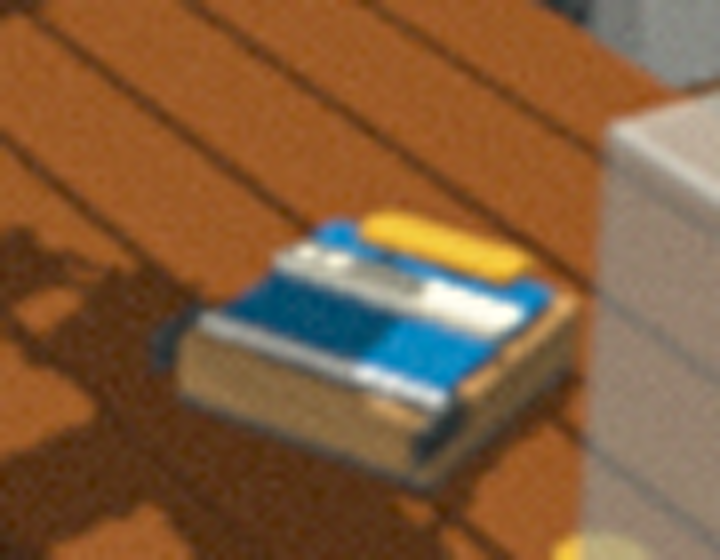

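View pics/t11.png

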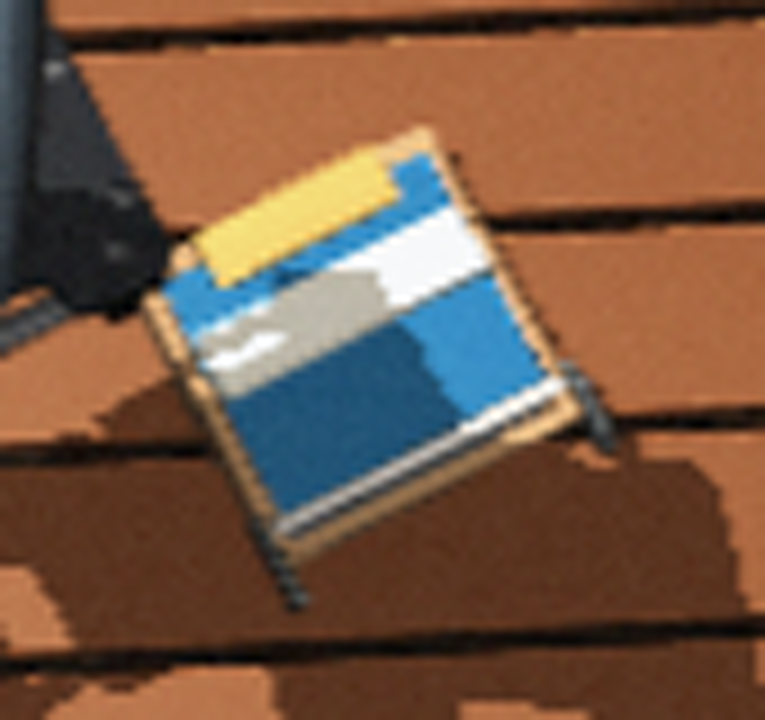

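View pics/T11.png

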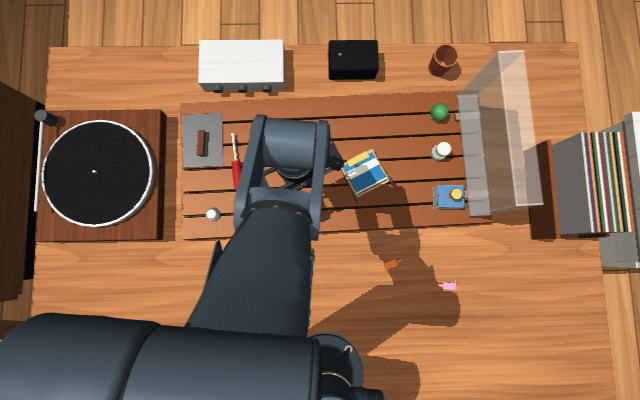

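```bash
python3 - <<'E'
from fit import *
p=np.array([0.53221532,-0.1159938,0.45446346]);d=load('T11');c,s=np.cos(p[2]),np.sin(p[2])
for n,uv,z in [('edgeR',(430,153),.0905),('edgeL',(165,290),.0905),('wedge footR',(490,268),.0955),('wedge footL',(235,398),.0955),('lipfrontL',(222,288),.097)]:
    X=atz(d,*ct(*uv),z);e=X[:2]-p[:2];print(n,1000*np.round([c*e[0]+s*e[1],-s*e[0]+c*e[1]],4))
E
```

```text
edgeR [ 42.3 -45.7]
edgeL [41.3 44.3]
wedge footR [  2.7 -43.9]
wedge footL [ 2.5 41.7]
lipfrontL [33.2 30.1]
```

>>> {"method": "arm_command", "body": {"plan": [[[0,0,0],0],[[0,0,0],0],[[0,0,0],0]]}}

```text
time: 8.55
position: [0.4996, 0.0553, 0.2149]
tool_rot: [-0.689, -0.158, 0.158, 0.689]
ft_force: [-0.1, -1.0, -0.2]
grip_width: 0.0003
```

```bash
python3 st.py 12; python3 -c "
from h import *
crop('S12',310,160,400,230,8,'s12')
print(hand_in())"
```

```text
t 8.55 pos [0.4996 0.0553 0.2149] keeper xy [ 45.9 168.2] z 154.9 yaw 25.77 F keeper [-0.5 -0.9 -0.2]
the job is handed in; nothing more can be done
None
```

View pics/s12.png

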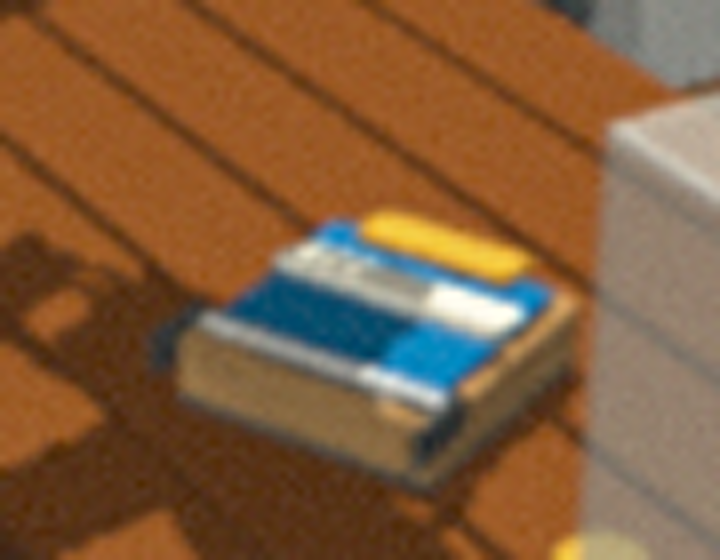

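The keeper is closed and handed in at about 8.6 s. With the fingers shut I folded the blue flap flat from its outer side, then held it down with about 7 N. I pushed it forward by the wedge until it met its stop: at 26 mm of finger travel the push force rose from 2 to 13 N.

- **Tuck:** After letting go, the top and side pictures show the flap lying flat by itself. Its free edge is about 8–9 mm past the front of the lip, which is a slide of about 12 mm, and the lip is holding it.
- **Position check:** The pushing position at the stop points to the full 13 mm. The wedge foot in the top picture also gives about 12.5 mm. The camera is good to about 2 mm, so these agree.
- **Other things:** The brush, screwdriver, adapter, paperweight, jar and ceramic box look unmoved in the last full top picture. The arm was standing clear, 0.17 m to the side.
- **Not checked:** I could not see the headshell once the flap was shut. Nothing reached into the box.

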